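Slide two tall cells into the tester's lane

TASK

Load the cell tester: with the fingers, push the two tall battery cells across the mat into the tester's open lane, one behind the other in either order, until one stands right against the contact plate at the lane's end and the other right against the first. Push gently and low on the body so that they slide upright and never tip; do not grip or lift them, and leave everything else on the bench where it is.

Things in the scene. Friction and masses are not known exactly. Their poses are not given: they have to be found in the camera images.
- cell_a: one of two identical tall battery cells standing on the mat: a plain grey cylinder 21 mm in diameter, 70 mm tall with its small steel terminal on top, 0.055 to 0.085 kg. Origin: the centre of its underside, z up its axis. Friction on the mat is 0.4 to 0.7: pushed below about 15 mm it slides, pushed high up it tips over
- cell_b: one of two identical tall battery cells standing on the mat: a plain grey cylinder 21 mm in diameter, 70 mm tall with its small steel terminal on top, 0.055 to 0.085 kg. Origin: the centre of its underside, z up its axis. Friction on the mat is 0.4 to 0.7: pushed below about 15 mm it slides, pushed high up it tips over
- tester: cell tester, fixed: a grey block 55 mm deep, 110 wide, 60 tall, a brass contact plate in its front face. Two aluminium rails, 25 mm tall, 6 thick, run out from it and leave a 27 mm wide lane without a floor. Origin: on the bench at the foot of the plate, mid-lane; x into the block (face at x = 0), y across, z up. Cells fully home have their axes at x = -10.5 mm and -31.5 mm
- lane_mouth (a point): the mouth of the tester's lane, at bench height on the lane's middle line, 40 mm out from the contact plate (tester x = -40 mm), same axes as the tester. The rails run straight from the plate for 28 mm, then flare outwards to an opening 41 mm wide here; the second cell, when home, stands partly out of the straight rails
- short_cell: bystander: a short cell, the same grey 21 mm cylinder but only 35 mm tall, standing upright; origin at the centre of its underside. It may stand where a tall cell might
- jar: bystander: a closed glass jar, 68 mm in diameter, 75 mm tall; origin at the centre of its underside
- tape: bystander: a flat roll of amber tape lying on the bench, 72 mm in diameter, 19 mm tall; origin at the centre of its underside
- driver: bystander: a screwdriver 180 mm long lying on the bench along its x axis, less than 35 mm tall; origin near its middle, underneath
- bms: bystander: a flat red circuit module, 60 x 120 x 16 mm (x, y, z); origin at the centre of its underside
- wrench: bystander: a steel wrench 150 mm long lying flat along its x axis, less than 20 mm tall; origin near its middle, underneath
Not all that is in view belongs to the job. What is shaped like the tester but pink or turquoise is not meant.

How it is judged:
At the end, for the whole second after the job is handed in: Both tall cells stand upright (within 0.06 rad) and at rest on the mat between the rails (axis within 6 mm of the lane's middle line): one with its axis within 15.5 mm of the contact plate (fully home is 10.5 mm), the other within 37.5 mm of it (fully home is 31.5 mm) (((x of cell_a in the frame of tester above -0.0155 m and y of cell_a in the frame of tester between -0.006 and 0.006 m and x of cell_b in the frame of tester above -0.0375 m and y of cell_b in the frame of tester between -0.006 and 0.006 m) or (x of cell_b in the frame of tester above -0.0155 m and y of cell_b in the frame of tester between -0.006 and 0.006 m and x of cell_a in the frame of tester above -0.0375 m and y of cell_a in the frame of tester between -0.006 and 0.006 m)) and angle between each of cell_a, cell_b's own z axis and vertical below 0.06 rad and height (world z) of each of cell_a, cell_b below 0.004 m and linear speed of each of cell_a, cell_b below 0.02 m/s); the robot touches nothing.
It fails at once if a tall cell is tipped (angle between any of cell_a, cell_b's own z axis and vertical above 0.25 rad).
It fails at once if a tall cell is lifted off the mat (height (world z) of any of cell_a, cell_b above 0.012 m).
It fails at once if a tall cell is gripped or shoved with more than 32 N (contact force between the fingers and cell_a above 32 N or contact force between the fingers and cell_b above 32 N).
It fails at once if another thing on the bench is moved more than 20 mm (distance of any of short_cell, jar, tape, driver, bms, wrench from where it was at the start of the episode above 0.02 m).
It also fails if it takes over 64 s, if anything falls off the work surface, if the arm or the gripper's body presses on something with over 40 N, if the wrist force passes 120 N, or if a joint passes its speed limit or range.

ROBOT

A 6-joint arm with a two-finger parallel gripper is mounted at the origin on the work surface. World frame = base frame: x ahead of the robot, y to its left, z up, the work surface at z = 0. Lengths are in m, angles in rad, forces in N, time in s.
With the tool pointing down it reaches from about 0.425 to 0.95 m from the base axis. Payload 3.5 kg.
Tool frame: the origin (TCP) lies midway between the tips of the shut fingers; the grasp point (between the pads) lies 19 mm behind it; z points along the fingers, y is the line along which they close (so a half turn about z gives the same grasp; the last joint's range is limited). The gripper opens to 85 mm and grips with 20 to 120 N. Pads are 22 mm wide; open, the fingers measure 114 mm over their backs; the gripper's body (76 mm by 85 mm) begins 54 mm behind the grasp point. The pads swing forward as they close: fully open they stand 13 mm farther back than shut.
Start: joints at [0.962, 0.286, 1.577, -0, 1.279, -0.15], TCP at [0.299, 0.605, 0.231] pointing down, gripper open.
Joint ranges: [-2.77, 2.77], [-0.9, 2.22], [0.21, 2.48], [-1.53, 4.67], [0.24, 2.81], [-2.84, 2.84]. Speed limits (rad/s): [2.79, 2.79, 3.14, 3.14, 3.14, 3.14].

INTERFACE

Orientations are given as a unit quaternion [x, y, z, w].
In Python, from plant import ctrl gives the robot as it stands.
- The arm moves only by the tool send_rows, never from a script. Its argument "series" is a list that holds one entry, the list of rows, each a list of 7 numbers: the shift along the tool's x, y, z in cm, then the turn, a rotation vector about the tool's x, y, z in rad, then the opening, from -1 (shut) to 1 (fully open). In form: [[[x, y, z, rx, ry, rz, jaw], ...]]. A call has 1 to 10 rows; each row shifts and turns the commanded pose from where the row before left it, along the tool's axes as they then stand; what a row does not reach is not made up. A row lasts 1/8 s, in which the tool goes at most 62.5 mm and 10.7 degrees, less where a joint would pass 70% of its speed; a pose out of reach is approached as far as the arm can. A call is refused whole if a number of a shift passes 6.25 or a number of a turn 0.188, either way. A call with a gripper value outside its range is refused whole. The fingers move at their own pace and stop on an object; "force" is the grip in N (left out, the last holds). Time passes only in rows, so rows that do not move let the fingers close. It gives the time, the measured TCP pose, the force, the opening and the grip force at its end, in the units of the state.
- ctrl.get_state(): the state, without advancing time (a new reading comes with each control period).
- ctrl.read_camera(name): name is "side" or "top" or "wrist"; returns a dict with "img" (400x640x3 uint8, red, green, blue), "fx", "fy", "cx", "cy" (pixels), "R" (3x3) and "t" (3): a world point X has camera coordinates R X + t; the wrist camera has in their place "hand_eye" (4x4, takes a point from camera to tool coordinates, whose origin is the TCP and whose axes are the flange's). Camera axes: x right, y down, z forward; pixel columns grow to the right and rows downward; lengths in m; the calibration is good to about 2 mm. A picture is of the moment at which its call begins: read the wrist's pose just before it. There is no depth.
- ctrl.sign_off(): hands the job in; it is judged then, once.
The state is a dict: "time": time; "qpos": joint angles; "dq": joint speeds; "joint_efforts": joint torques, N m; "eef_pos": TCP position; "tcp_rot": TCP orientation; "contact_force": force on the tool from outside, world axes, zero at the start; "wrist_torque": the same for the moment, N m; "opening": opening from 0.0 (shut) to 1.0 (fully open); "finger_force": force on a finger pad.
Only numpy, scipy, OpenCV 4.12 (cv2) and the standard library are available. Lean on these libraries where they do the work, as an engineer would, in place of code of your own. Each camera call takes 0.05 s, during which the arm holds its last target. There are 200 camera calls.

## Working session

There is one attempt and no reset: what is moved stays moved. The work goes in short steps, Python scripts to look and compute and a tool call to move; the robot and the scene stay as the last step left them, time stands still between calls to the robot, and variables do not carry over. Pictures are saved under pics/ and viewed, at most 10 in all, crops included, and the job is handed in when it is done.

Besides the shell and the picture viewer there is one more tool, called after ">>>" as name([rows], argument=value, ...), one row to a line, values as JSON. send_rows: Moves the arm, as the interface text tells. Its arguments: {"type":"object","properties":{"series":{"type":"array"},"force":{"type":"number"}},"required":["series"]}

```bash
mkdir -p pics
cat > h.py <<'E'
import numpy as np, cv2
from plant import ctrl
def snap(n,f):
    s=ctrl.get_state(); c=ctrl.read_camera(n)
    cv2.imwrite('pics/'+f+'.png',c['img'][:,:,::-1]); np.savez('pics/'+f+'.npz',**{k:c[k] for k in c})
    return s,c
def ray(c,u,v,z):
    R=np.array(c['R']);t=np.array(c['t'])
    d=R.T@np.array([(u-c['cx'])/c['fx'],(v-c['cy'])/c['fy'],1]);o=-R.T@t
    return o+d*(z-o[2])/d[2]
def proj(c,X):
    p=np.array(c['R'])@np.array(X)+np.array(c['t']); return c['fx']*p[0]/p[2]+c['cx'],c['fy']*p[1]/p[2]+c['cy']
E
python3 - <<'E'
from h import *
for n in('top','side'):
    s,c=snap(n,n+'0'); print(n,c['fx'],c['cx'],c['cy'],-np.array(c['R']).T@c['t'],np.round(c['R'],2).tolist())
print({k:np.round(v,3).tolist() for k,v in s.items()})
E
```

```text
top 478.0439758668493 318.17740872770577 203.80635037889414 [ 0.42436083 -0.00266108  1.2779075 ] [[-0.02, -1.0, -0.01], [-1.0, 0.02, -0.05], [0.05, 0.01, -1.0]]
side 474.43691007052115 328.96147571838003 196.73822203556685 [ 0.03825368 -0.95880834  0.7253383 ] [[0.89, -0.45, -0.02], [-0.26, -0.49, -0.83], [0.36, 0.75, -0.55]]
{'time': 0.05, 'qpos': [0.962, 0.287, 1.578, -0.0, 1.279, -0.15], 'dq': [-0.001, -0.001, 0.0, -0.0, 0.002, 0.001], 'joint_efforts': [-0.0, -40.756, -29.392, -0.0, 0.004, 0.0], 'eef_pos': [0.299, 0.605, 0.23], 'tcp_rot': [0.227, 0.974, -0.001, -0.0], 'contact_force': [-0.127, 0.035, -0.326], 'wrist_torque': [-0.051, 0.017, -0.039], 'finger_force': 0.0, 'opening': 0.997}
```

View pics/top0.png

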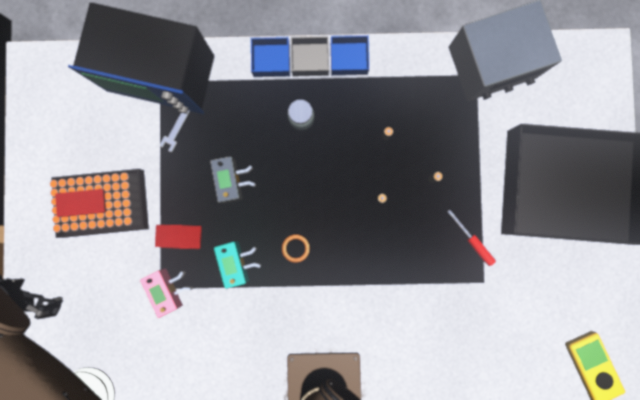

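View pics/side0.png

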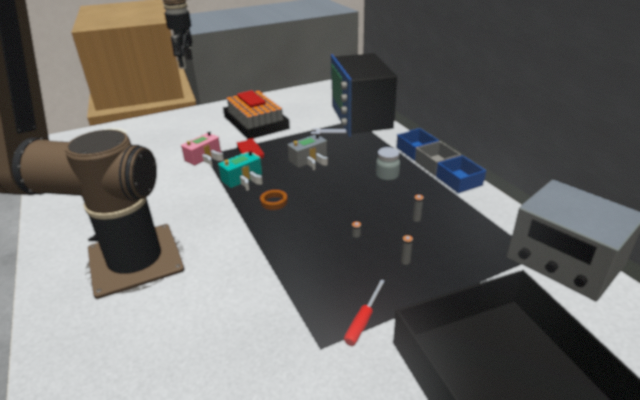

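The top view shows the grey tester at about (225,180), with its lane opening right (rails near (245,169) and (247,184)). Three copper-topped cells are at (388,131), (438,176) and (382,198). In the side view, the cell at (356,228) is the short one. The jar is at (300,113) and the tape at (295,248), both in the top view.

Run:
```python
from h import *
T=dict(np.load('pics/top0.npz'));S=dict(np.load('pics/side0.npz'))
def blobs(c,lo,hi,roi,amin=8):
    x0,y0,x1,y1=roi; h=cv2.cvtColor(c['img'],cv2.COLOR_RGB2HSV)[y0:y1,x0:x1]
    m=cv2.inRange(h,lo,hi);n,_,st,ce=cv2.connectedComponentsWithStats(m)
    return [(ce[i]+[x0,y0],st[i].tolist()) for i in range(1,n) if st[i][4]>=amin]
for nm,c,roi in(('T',T,(340,100,470,225)),('S',S,(340,180,440,270))):
    for ce,st in blobs(c,(3,60,90),(22,255,255),roi):
        print(nm,ce.round(1),st,'z70',ray(c,*ce,.07).round(4)[:2],'z35',ray(c,*ce,.035).round(4)[:2])
for z in(0,.025,.06):print(z,ray(T,225,180,z).round(3))
print('jar',ray(T,300,111,.075).round(3),'tape',ray(T,295,248,.019).round(3),'driver',[ray(T,*p,.015).round(3) for p in((449,211),(493,263))])
a=cv2.resize(T['img'][145:215,195:275],None,fx=9,fy=8.5,interpolation=cv2.INTER_CUBIC)
cv2.imwrite('pics/crop1.png',a[:,:,::-1])
a=cv2.resize(S['img'][125:180,275:345],None,fx=10,fy=10,interpolation=cv2.INTER_CUBIC)
cv2.imwrite('pics/crop2.png',a[:,:,::-1])
```

```text
T [388.1 130.9] [44, 26, 9, 10, 69] z70 [ 0.6657 -0.178 ] z35 [ 0.6727 -0.1831]
T [437.7 175.9] [93, 72, 10, 9, 65] z70 [ 0.548  -0.3002] z35 [ 0.5515 -0.3088]
T [381.8 197.7] [37, 93, 10, 10, 64] z70 [ 0.4957 -0.1574] z35 [ 0.4978 -0.1619]
S [418.6 197. ] [74, 14, 10, 7, 51] z70 [ 0.6635 -0.1811] z35 [ 0.6969 -0.1395]
S [356. 224.] [11, 41, 11, 7, 57] z70 [ 0.4729 -0.2046] z35 [ 0.4961 -0.1643]
S [407.2 238.2] [62, 55, 11, 8, 61] z70 [ 0.5461 -0.3026] z35 [ 0.5733 -0.2676]
0 [0.556 0.253 0.   ]
0.025 [0.554 0.248 0.025]
0.06 [0.55  0.241 0.06 ]
jar [0.721 0.045 0.075] tape [0.371 0.067 0.019] driver [array([ 0.46 , -0.341,  0.015]), array([ 0.321, -0.451,  0.015])]
```

View pics/crop1.png

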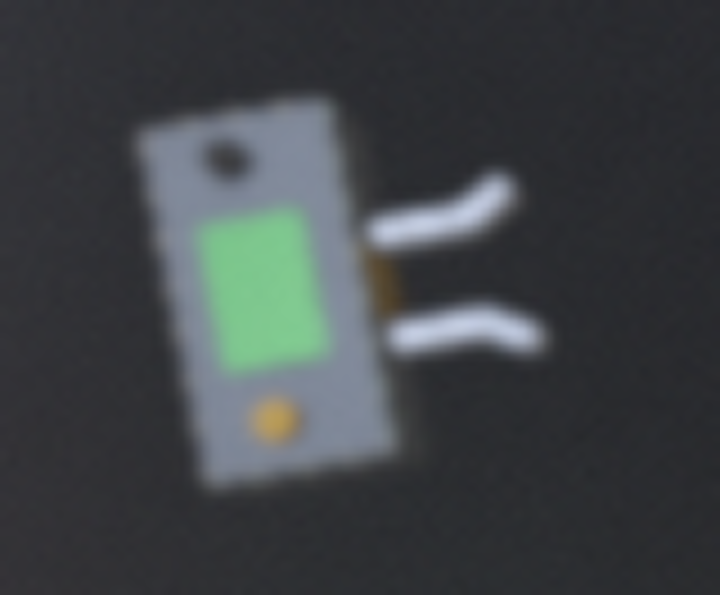

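Tall cells: (0.665,-0.180) and (0.547,-0.302). The short cell is at (0.497,-0.163). The crop shows the tester block, with the lane opening towards -y. Next I'll measure the tester frame.

Run:
```python
from h import *
T=dict(np.load('pics/top0.npz'));S=dict(np.load('pics/side0.npz'))
big=cv2.resize(T['img'][145:215,195:275],None,fx=8,fy=8,interpolation=cv2.INTER_CUBIC)
p=lambda q:((q[0]+.5)/8-.5+195,(q[1]+.5)/8-.5+145)
h=cv2.cvtColor(big,cv2.COLOR_RGB2GRAY)
m=(h>85).astype(np.uint8);cs,_=cv2.findContours(m,cv2.RETR_EXTERNAL,cv2.CHAIN_APPROX_NONE)
for c in sorted(cs,key=cv2.contourArea)[-3:]:
    b=cv2.boxPoints(cv2.minAreaRect(c)); z=.06 if cv2.contourArea(c)>30000 else .025
    print(cv2.contourArea(c),z,[ray(T,*p(q),z)[:2].round(4).tolist() for q in b])
b=[ray(T,*p(q),.06)[:2] for q in cv2.boxPoints(cv2.minAreaRect(max(cs,key=cv2.contourArea)))]
ctr=np.mean(b,0); e=[b[1]-b[0],b[2]-b[1]]; e.sort(key=np.linalg.norm); print('sizes',[np.linalg.norm(k) for k in e])
i=e[0]/np.linalg.norm(e[0]); i=i if i[1]>0 else -i
o=ctr-.0275*i; w=np.array([-i[1],i[0]])
print('inward',i,np.degrees(np.arctan2(i[1],i[0])),'origin',o,'mouth',o-.04*i)
# rails: bright pixels projected on z=.025 in tester frame
ys,xs=np.where(h>165)
q=np.array([ray(T,*p((x,y)),.025)[:2]-o for x,y in zip(xs[::3],ys[::3])]);l=np.c_[q@i,q@w]
for a in range(-44,4,4):
    k=l[(l[:,0]>=a/1e3)&(l[:,0]<(a+4)/1e3)]
    P,N=k[k[:,1]>0][:,1],k[k[:,1]<0][:,1]
    if len(P) and len(N):print(a,(P.min()*1e3).round(1),(P.max()*1e3).round(1),(N.min()*1e3).round(1),(N.max()*1e3).round(1),'mid',((np.mean(P)+np.mean(N))*500).round(1))
```

```text
73074.5 0.06 [[0.6038, 0.2815], [0.6212, 0.1784], [0.5103, 0.159], [0.4929, 0.2617]]
sizes [np.float64(0.10456721328542366), np.float64(0.11262862462286975)]
inward [-0.16671176  0.98600567] 99.59668837120877 origin [0.5616302  0.19303181] mouth [0.56829867 0.15359158]
-16 18.2 24.7 -24.9 -18.5 mid 0.0
-12 16.2 24.1 -24.3 -15.8 mid 0.1
-8 14.1 22.1 -22.0 -14.2 mid -0.1
-4 13.3 19.8 -20.1 -14.0 mid -0.2
0 13.2 19.4 -19.5 -13.7 mid -0.2
```

Add to h.py:
```python
from scipy.spatial.transform import Rotation as Ro
O=np.array([.5577,.2162]);I=np.array([-.1667,.9860]);W=np.array([-.9860,-.1667])
def go(tgt,head=None):
    s=ctrl.get_state();R=Ro.from_quat(s['tcp_rot']).as_matrix();p=np.array(s['eef_pos'])
    print('t',round(s['time'],2),'tcp',p.round(4),'head',np.degrees(np.arctan2(R[1,0],R[0,0])).round(1),'z',R[:,2].round(3),'open',round(s['opening'],3),'F',np.round(s['contact_force'],1))
    print('lane',np.round([(p[:2]-O)@I,(p[:2]-O)@W],4),'tool shift cm',(100*R.T@(np.array(tgt)-p)).round(2))
```

```text
(no output)
```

>>> send_rows([
  [[0,0,0,0,0,0.165,-0.765],[0,0,0,0,0,0.165,-0.765],[0,0,0,0,0,0.165,-0.765],[0,0,0,0,0,0.165,-0.765],[0,0,0,0,0,0.165,-0.765],[0,0,0,0,0.1,0,-0.765]],
])

```text
time: 0.85
eef_pos: [0.2982, 0.6059, 0.2305]
tcp_rot: [0.598, 0.8, 0.03, -0.041]
contact_force: [0.3, -0.3, 0.8]
opening: 0.116
finger_force: 0.0
```

```bash
python3 -c "
from h import *
go([.676,-.218,.2])"
```

```text
t 0.85 tcp [0.2982 0.6059 0.2305] head 106.5 z [-0.03   0.097 -0.995] open 0.116 F [ 0.3 -0.3  0.8]
lane [0.4275 0.1909] tool shift cm [-89.57  12.88  -6.11]
```

>>> send_rows([
  [[-6,0.86,-0.5,0,0,0,-0.765],[-6,0.86,-0.5,0,0,0,-0.765],[-6,0.86,-0.5,0,0,0,-0.765],[-6,0.86,-0.5,0,0,0,-0.765],[-6,0.86,-0.5,0,0,0,-0.765],[-6,0.86,-0.5,0,0,0,-0.765],[-6,0.86,-0.5,0,0,0,-0.765],[-6,0.86,-0.5,0,0,0,-0.765],[-6,0.86,-0.5,0,0,0,-0.765],[-6,0.86,-0.5,0,0,0,-0.765]],
])

```text
time: 2.1
eef_pos: [0.552, 0.0503, 0.2208]
tcp_rot: [0.598, 0.8, 0.03, -0.04]
contact_force: [0.4, 1.7, 0.3]
opening: 0.117
finger_force: 0.0
```

```bash
python3 -c "
from h import *
go([.676,-.218,.15])"
```

```text
t 2.1 tcp [0.552  0.0503 0.2208] head 106.4 z [-0.029  0.096 -0.995] open 0.117 F [0.4 1.7 0.3]
lane [-0.1627  0.0332] tool shift cm [-29.8    4.3    4.11]
```

>>> send_rows([
  [[-5.9,0.86,0,0,0,0,-0.765],[-5.9,0.86,0,0,0,0,-0.765],[-5.9,0.86,0.5,0,0,0,-0.765],[-5.9,0.86,1.5,0,0,0,-0.765],[-5.9,0.86,2,0,0,0,-0.765],[0,0,0,0,0,0,-0.765]],
])

```text
time: 2.85
eef_pos: [0.6732, -0.2161, 0.1458]
tcp_rot: [0.6, 0.798, 0.029, -0.044]
contact_force: [-0.6, 0.5, -0.8]
opening: 0.115
finger_force: 0.0
```

```bash
python3 -c "
from h import *
go([.676,-.218,.009])
snap('top','top1')"
```

```text
t 2.85 tcp [ 0.6732 -0.2161  0.1458] head 106.2 z [-0.036  0.099 -0.994] open 0.115 F [-0.6  0.5 -0.8]
lane [-0.4455 -0.0418] tool shift cm [-1.69  0.31 13.58]
```

View pics/top1.png

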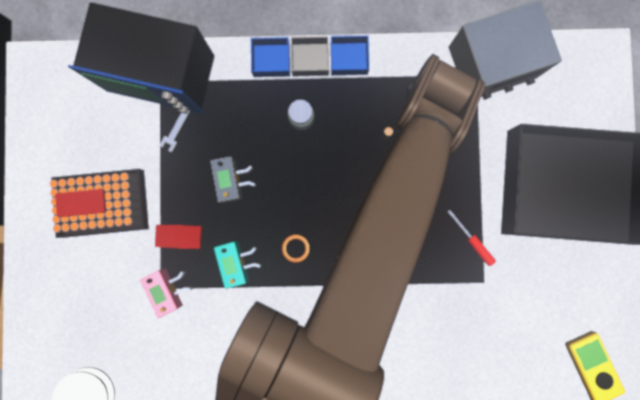

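The cap of cell A is still at (388,131) in the top view, unmoved; the gripper is behind it.

>>> send_rows([
  [[-1.7,0.3,0,0,0,0,-0.765],[0,0,4,0,0,0,-0.765],[0,0,4,0,0,0,-0.765],[0,0,3,0,0,0,-0.765],[0,0,2,0,0,0,-0.765],[0,0,0.5,0,0,0,-0.765],[0,0,0,0,0,0,-0.765]],
])

```text
time: 3.78
eef_pos: [0.6796, -0.2157, 0.0173]
tcp_rot: [0.598, 0.8, 0.03, -0.039]
contact_force: [1.1, 0.3, -0.0]
opening: 0.118
finger_force: 0.0
```

```bash
python3 -c "
from h import *
go([.671,-.2012,.008])
snap('side','side1')"
```

```text
t 3.77 tcp [ 0.6796 -0.2157  0.0173] head 106.5 z [-0.027  0.095 -0.995] open 0.118 F [ 1.1  0.3 -0. ]
lane [-0.4462 -0.0481] tool shift cm [ 1.53 -0.41  1.09]
```

View pics/side1.png

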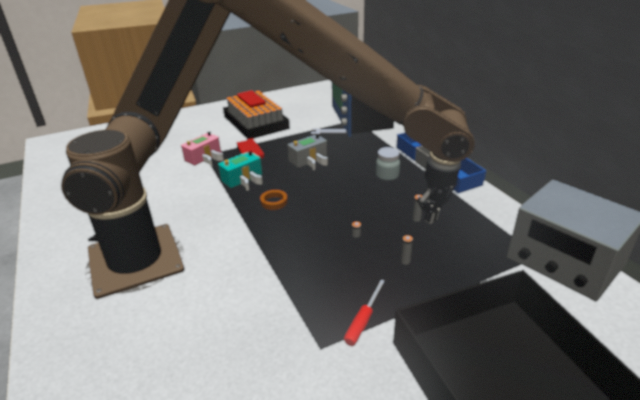

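>>> send_rows([
  [[0,-0.4,0.5,0,0,0,-0.765],[0.5,0,0.5,0,0,0,-0.765],[0.5,0,0.05,0,0,0,-0.765],[0.4,0,0.04,0,0,0,-0.765],[0.4,0,0.04,0,0,0,-0.765],[0.4,0,0.04,0,0,0,-0.765],[0.4,0,0.04,0,0,0,-0.765],[0.4,0,0.04,0,0,0,-0.765],[0.4,0,0.04,0,0,0,-0.765],[0.4,0,0.04,0,0,0,-0.765]],
])

```text
time: 5.08
eef_pos: [0.6638, -0.1789, 0.0067]
tcp_rot: [0.598, 0.8, 0.03, -0.04]
contact_force: [0.4, -1.1, -0.2]
opening: 0.116
finger_force: 0.2
```

```bash
cat >> h.py <<'E'
def cells():
    out=[]
    for n,roi in(('top',(225,100,470,225)),('side',(280,130,440,270))):
        c=ctrl.read_camera(n);x0,y0,x1,y1=roi;h=cv2.cvtColor(c['img'],cv2.COLOR_RGB2HSV)[y0:y1,x0:x1]
        k,_,st,ce=cv2.connectedComponentsWithStats(cv2.inRange(h,(3,60,90),(22,255,255)))
        for j in range(1,k):
            if st[j][4]>=12:
                q=ray(c,*(ce[j]+[x0,y0]),.07)[:2]; print(n,st[j][4],q.round(4),'lane',np.round([(q-O)@I,(q-O)@W],4))
E
python3 -c "
from h import *
cells();go([.58,.10,.008])"
```

```text
top 6057 [ 0.5689 -0.192 ] lane [-0.4043  0.057 ]
top 66 [ 0.5478 -0.3001] lane [-0.5074  0.0958]
top 13 [0.5133 0.2374] lane [0.0283 0.0402]
side 18 [0.5117 0.2401] lane [0.0312 0.0414]
side 66 [0.531  0.1559] lane [-0.055   0.0364]
side 80 [ 0.3677 -0.0195] lane [-0.2007  0.2266]
side 57 [ 0.4729 -0.2046] lane [-0.4008  0.1537]
side 61 [ 0.5461 -0.3026] lane [-0.5096  0.0979]
t 5.17 tcp [ 0.6636 -0.1786  0.0066] head 106.5 z [-0.029  0.096 -0.995] open 0.119 F [0.4 0.2 1. ]
lane [-0.4069 -0.0386] tool shift cm [28.95 -0.12  2.78]
```

```bash
python3 -c "
from h import *
snap('wrist','w1')"
```

```text
(no output)
```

View pics/w1.png

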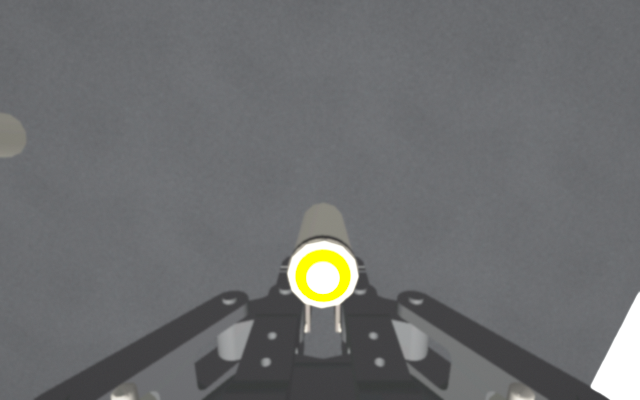

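The wrist view shows the cell upright, its top centred at (323,275) and nested between the fingertips. I'll track it with this camera.

```bash
cat >> h.py <<'E'
def wc(z=.07):
    s=ctrl.get_state();c=ctrl.read_camera('wrist');R=Ro.from_quat(s['tcp_rot']).as_matrix();p=np.array(s['eef_pos'])
    H=np.array(c['hand_eye']);m=cv2.inRange(c['img'],(225,200,0),(255,255,255));m[:,:240]=0;m[:,400:]=0
    k,_,st,ce=cv2.connectedComponentsWithStats(m)
    if k<2: print('no disc');return
    j=1+np.argmax(st[1:,4]); x,y,w,h,a=st[j];u,v=x+(w-1)/2,y+(h-1)/2
    d=R@H[:3,:3]@np.array([(u-c['cx'])/c['fx'],(v-c['cy'])/c['fy'],1]);o=R@H[:3,3]+p
    q=(o+d*(z-o[2])/d[2]); l=R.T@(q-p)
    print('disc',u,v,w,h,'cell',q[:2].round(4),'lane',np.round([(q[:2]-O)@I,(q[:2]-O)@W],4),'in tool',l.round(4))
E
python3 -c "
from h import *
wc()"
```

```text
disc 322.5 273.5 70 66 cell [ 0.6593 -0.1594] lane [-0.3873 -0.0375] in tool [ 0.026   0.0013 -0.0611]
```

>>> send_rows([
  [[0.7,0,0.06,0,0,0,-0.765],[1,0,0.09,0,0,0,-0.765],[1,0,0.1,0,0,0,-0.765],[1,0,0.1,0,0,0,-0.765],[1,0,0.1,0,0,0,-0.765],[1,0,0.1,0,0,0,-0.765],[1,0,0.1,0,0,0,-0.765],[1,0,0.1,0,0,0,-0.765],[1,0,0.1,0,0,0,-0.765],[1,0,0.1,0,0,0,-0.765]],
])

```text
time: 6.52
eef_pos: [0.636, -0.085, 0.0069]
tcp_rot: [0.598, 0.8, 0.03, -0.04]
contact_force: [-0.1, -1.0, -0.4]
opening: 0.119
finger_force: 0.2
```

```bash
python3 -c "
from h import *
wc();go([.58,.10,.008])"
```

```text
disc 322.0 272.5 71 68 cell [ 0.6314 -0.0655] lane [-0.29   -0.0258] in tool [ 0.0262  0.0011 -0.0608]
t 6.58 tcp [ 0.6355 -0.0837  0.0067] head 106.5 z [-0.029  0.097 -0.995] open 0.118 F [-0.2  0.6 -0.2]
lane [-0.3087 -0.0267] tool shift cm [19.11 -0.11  1.81]
```

>>> send_rows([
  [[0.8,0,0.08,0,0,0,-0.765],[1.1,0,0.11,0,0,0,-0.765],[1.1,0,0.11,0,0,0,-0.765],[1.1,0,0.11,0,0,0,-0.765],[1.1,0,0.11,0,0,0,-0.765],[1.1,0,0.11,0,0,0,-0.765],[1.1,0,0.11,0,0,0,-0.765],[1.1,0,0.11,0,0,0,-0.765],[1.1,0,0.11,0,0,0,-0.765],[1,0,0.1,0,0,0,-0.765]],
])

```text
time: 7.82
eef_pos: [0.6058, 0.0173, 0.0069]
tcp_rot: [0.598, 0.8, 0.03, -0.04]
contact_force: [0.9, -1.1, -0.2]
opening: 0.12
finger_force: 0.2
```

```bash
python3 -c "
from h import *
wc();go([.58,.10,.007])"
```

```text
disc 322.5 274.0 70 67 cell [0.6015 0.0364] lane [-0.1846 -0.0132] in tool [ 0.0257  0.0013 -0.0609]
t 7.88 tcp [0.6053 0.0184 0.0068] head 106.5 z [-0.029  0.096 -0.995] open 0.119 F [-0.8  1.2  0.5]
lane [-0.203 -0.014] tool shift cm [ 8.5  -0.11  0.84]
```

>>> send_rows([
  [[0.8,0,0.08,0,0,0,-0.765],[1,0,0.1,0,0,0,-0.765],[1,0,0.1,0,0,0,-0.765],[1,0,0.1,0,0,0,-0.765],[1,0,0.1,0,0,0,-0.765],[1,0,0.1,0,0,0,-0.765],[1,0,0.1,0,0,0,-0.765],[1,0,0.1,0,0,0,-0.765],[0.8,0,0.08,0,0,0,-0.765],[0.5,0,0.05,0,0,0,-0.765]],
])

```text
time: 9.12
eef_pos: [0.58, 0.1048, 0.0069]
tcp_rot: [0.598, 0.8, 0.03, -0.04]
contact_force: [-1.1, -1.1, 0.1]
opening: 0.12
finger_force: 0.2
```

```bash
python3 -c "
from h import *
wc();go([.58,.10,.007])"
```

```text
disc 322.5 273.5 70 66 cell [0.5756 0.124 ] lane [-0.0939 -0.0023] in tool [ 0.0259  0.0013 -0.0608]
t 9.18 tcp [0.5798 0.1052 0.0069] head 106.5 z [-0.029  0.096 -0.995] open 0.119 F [ 0.1  0.1 -0.2]
lane [-0.1131 -0.0033] tool shift cm [-0.5  -0.13 -0.06]
```

>>> send_rows([
  [[0.5,0,0.05,0,0,0.02,-0.765],[0.6,0,0.06,0,0,0.02,-0.765],[0.6,0,0.06,0,0,0.02,-0.765],[0.6,0,0.06,0,0,0.02,-0.765],[0.6,0,0.06,0,0,0.02,-0.765],[0.6,0,0.06,0,0,0.02,-0.765],[0,0,0,0,0,0,-0.765]],
])

```text
time: 10.05
eef_pos: [0.5718, 0.139, 0.0069]
tcp_rot: [0.645, 0.763, 0.027, -0.042]
contact_force: [0.6, -0.0, 0.7]
opening: 0.119
finger_force: 0.0
```

```bash
python3 -c "
from h import *
wc();go([.58,.10,.007]);snap('wrist','w2')"
```

```text
disc 319.5 43.5 160 46 cell [0.5595 0.2201] lane [ 0.0036 -0.0024] in tool [ 0.0879  0.0007 -0.0546]
t 10.1 tcp [0.5719 0.1388 0.007 ] head 99.6 z [-0.028  0.096 -0.995] open 0.118 F [ 0.9 -0.6  0.2]
lane [-0.0787 -0.0011] tool shift cm [-3.94  0.15 -0.4 ]
```

View pics/w2.png

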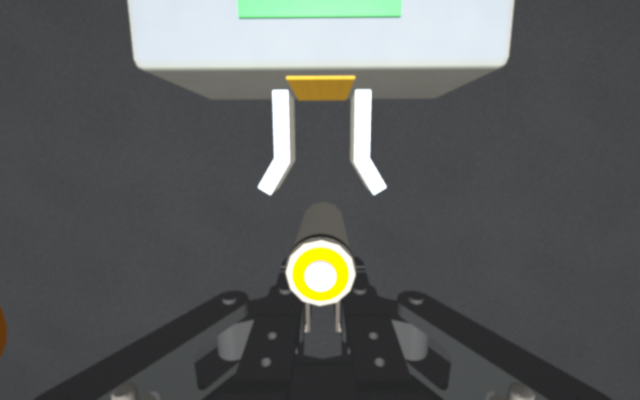

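The wrist view shows the cell upright at (321,273), the lane ahead centred at column 322, and the top edge of the tester face at row 67. Alignment is good.

```bash
sed -i 's/m\[:,:240\]=0;/m[:,:240]=0;m[:205]=0;/' h.py
cat >> h.py <<'E'
def wray(u,v,z):
    s=ctrl.get_state();c=np.load('pics/w2.npz');R=Ro.from_quat(s['tcp_rot']).as_matrix();p=np.array(s['eef_pos']);H=c['hand_eye']
    d=R@H[:3,:3]@np.array([(u-c['cx'])/c['fx'],(v-c['cy'])/c['fy'],1]);o=R@H[:3,3]+p
    q=(o+d*(z-o[2])/d[2])[:2]-O; return np.round([q@I,q@W],4)
E
python3 -c "
from h import *
wc();print('face',wray(135,66,.06),wray(510,66,.06),'foot',wray(320,99,0),'rails',wray(266,192,.025),wray(379,192,.025),'inner',wray(290,100,.025),wray(354,100,.025))"
```

```text
disc 320.0 272.0 69 65 cell [0.57   0.1589] lane [-0.0586 -0.0025] in tool [ 0.0265  0.0007 -0.0607]
face [0.0003 0.0513] [-0.0001 -0.0569] foot [-0.     -0.0013] rails [-0.0414  0.0212] [-0.0413 -0.0266] inner [-0.0041  0.0103] [-0.0042 -0.0154]
```

>>> send_rows([
  [[0.4,0,0.04,0,0,0,-0.765],[0.6,0,0.06,0,0,0,-0.765],[0.6,0,0.06,0,0,0,-0.765],[0.4,0,0.04,0,0,0,-0.765],[0.3,0,0.03,0,0,0,-0.765],[0,0,0,0,0,0,-0.765]],
])

```text
time: 10.95
eef_pos: [0.568, 0.1616, 0.0069]
tcp_rot: [0.645, 0.763, 0.027, -0.042]
contact_force: [0.7, 0.9, 0.1]
opening: 0.119
finger_force: 0.0
```

```bash
python3 -c "
from h import *
wc();go([.58,.10,.007])"
```

```text
disc 320.0 273.0 67 63 cell [0.566  0.1816] lane [-0.0355 -0.0025] in tool [ 0.0262  0.0007 -0.0608]
t 11.0 tcp [0.568  0.1614 0.0069] head 99.5 z [-0.028  0.096 -0.995] open 0.116 F [0.4 0.6 0.5]
lane [-0.0557 -0.001 ] tool shift cm [-6.22  0.16 -0.63]
```

>>> send_rows([
  [[-1,0,-0.1,0,0,0,-0.765],[-2,0,-0.2,0,0,0,-0.765],[-2,0,-0.2,0,0,0,-0.765],[0,0,-5,0,0,0,-0.765],[0,0,-6,0,0,0,-0.765],[0,0,-4,0,0,0.115,-0.765],[0,0,0,0,0,0.114,-0.765],[-6,0,-0.6,0,0,0,-0.765],[-6,0,-0.6,0,0,0,-0.765],[-6,0,-0.6,0,0,0,-0.765]],
])

```text
time: 12.25
eef_pos: [0.5693, -0.0863, 0.1574]
tcp_rot: [0.728, 0.684, 0.023, -0.044]
contact_force: [1.2, -0.4, -0.4]
opening: 0.115
finger_force: 0.0
```

```bash
python3 -c "
from h import *
go([.5443,-.34,.15]);cells()"
```

```text
t 12.25 tcp [ 0.5693 -0.0863  0.1574] head 86.3 z [-0.028  0.096 -0.995] open 0.115 F [ 1.2 -0.4 -0.4]
lane [-0.3002  0.039 ] tool shift cm [-25.44  -0.92  -1.61]
top 3144 [ 0.6051 -0.1416] lane [-0.3607  0.0129]
top 45 [ 0.5868 -0.1198] lane [-0.3361  0.0273]
top 56 [0.5628 0.1798] lane [-0.0367  0.0011]
top 66 [ 0.5478 -0.3001] lane [-0.5074  0.0958]
top 1768 [ 0.4746 -0.0923] lane [-0.2904  0.1333]
top 13 [0.5133 0.2374] lane [0.0283 0.0402]
side 18 [0.5117 0.2401] lane [0.0312 0.0414]
side 98 [0.5404 0.1612] lane [-0.0514  0.0262]
side 81 [ 0.3678 -0.0194] lane [-0.2007  0.2265]
side 57 [ 0.4729 -0.2046] lane [-0.4008  0.1537]
side 59 [ 0.5462 -0.3025] lane [-0.5095  0.0978]
```

>>> send_rows([
  [[-6,-0.2,-0.5,-0.034,0,0,-0.765],[-6,-0.2,-0.5,0,0,0,-0.765],[-6,-0.2,-0.5,0,0,0,-0.765],[-6,-0.2,-0.5,0,0,0,-0.765],[-1.5,-0.1,0,0,0,0,-0.765],[0,0,0,0,0,0,-0.765]],
])

```text
time: 13.1
eef_pos: [0.5441, -0.3386, 0.1527]
tcp_rot: [0.729, 0.683, 0.034, -0.033]
contact_force: [-0.2, 1.2, -0.9]
opening: 0.115
finger_force: 0.0
```

```bash
python3 -c "
from h import *
go([.5441,-.343,.008])"
```

```text
t 13.1 tcp [ 0.5441 -0.3386  0.1527] head 86.2 z [ 0.005  0.095 -0.995] open 0.115 F [-0.2  1.2 -0.9]
lane [-0.5447  0.1059] tool shift cm [-1.82  0.05 14.37]
```

>>> send_rows([
  [[-1.8,0,0,0,0,0,-0.765],[0,0,4,0,0,0,-0.765],[0,0,4,0,0,0,-0.765],[0,0,3.5,0,0,0,-0.765],[0,0,2,0,0,0,-0.765],[0,0,0.8,0,0,0,-0.765],[0,0,0,0,0,0,-0.765],[0.4,0,0.04,0,0,0,-0.765],[0.4,0,0.04,0,0,0,-0.765],[0,0,0,0,0,0,-0.765]],
])

```text
time: 14.35
eef_pos: [0.5452, -0.3342, 0.0099]
tcp_rot: [0.728, 0.684, 0.034, -0.032]
contact_force: [-0.2, -0.4, -0.4]
opening: 0.115
finger_force: 0.0
```

```bash
python3 -c "
from h import *
wc();go([.5455,-.3219,.007])"
```

```text
disc 328.0 231.0 71 53 cell [ 0.5505 -0.3019] lane [-0.5096  0.0935] in tool [ 0.0381  0.0032 -0.0568]
t 14.4 tcp [ 0.5451 -0.3343  0.0097] head 86.4 z [ 0.006  0.093 -0.996] open 0.118 F [ 0.5  0.2 -0.4]
lane [-0.5407  0.1041] tool shift cm [ 1.21 -0.04  0.38]
```

>>> send_rows([
  [[0.3,0.2,0.28,0,0,0,-0.765],[0.4,0,0.04,0,0,0,-0.765],[0.4,0,0.04,0,0,0,-0.765],[0.4,0,0.04,0,0,0,-0.765],[0.4,0,0.04,0,0,0,-0.765],[0.5,0,0.05,0,0,0,-0.765],[0.6,0,0.06,0,0,0,-0.765],[0.8,0,0.08,0,0,0,-0.765],[1,0,0.1,0,0,0,-0.765],[0.6,0,0.06,0,0,0,-0.765]],
])

```text
time: 15.65
eef_pos: [0.5504, -0.2793, 0.0064]
tcp_rot: [0.728, 0.684, 0.034, -0.032]
contact_force: [-0.4, -0.7, 0.3]
opening: 0.115
finger_force: 0.2
```

```bash
python3 -c "
from h import *
wc();go([.5455,-.3219,.007])"
```

```text
disc 322.0 276.0 71 67 cell [ 0.5532 -0.2593] lane [-0.4681  0.0837] in tool [ 0.0259  0.0015 -0.0615]
t 15.7 tcp [ 0.5504 -0.2787  0.0063] head 86.4 z [ 0.005  0.094 -0.996] open 0.115 F [0.7 0.5 0.6]
lane [-0.4867  0.0897] tool shift cm [-4.32 -0.22 -0.48]
```

>>> send_rows([
  [[0.8,0,0.06,0,0,0,-0.765],[1.1,0,0.1,0,0,0,-0.765],[1.1,0,0.1,0,0,0,-0.765],[1.1,0,0.1,0,0,0,-0.765],[1.1,0,0.1,0,0,0,-0.765],[1.1,0,0.1,0,0,0,-0.765],[1.1,0,0.1,0,0,0,-0.765],[1.1,0,0.1,0,0,0,-0.765],[1.1,0,0.1,0,0,0,-0.765],[1.1,0,0.1,0,0,0,-0.765]],
])

```text
time: 16.95
eef_pos: [0.5573, -0.1721, 0.0069]
tcp_rot: [0.728, 0.684, 0.034, -0.032]
contact_force: [-0.5, -0.8, -0.4]
opening: 0.114
finger_force: 0.2
```

>>> send_rows([
  [[1.1,0,0.1,0,0,0,-0.765],[1.1,0,0.1,0,0,0,-0.765],[1.1,0,0.1,0,0,0,-0.765],[1.1,0,0.1,0,0,0,-0.765],[1.1,0,0.1,0,0,0,-0.765],[1.1,0,0.1,0,0,0,-0.765],[1.1,0,0.1,0,0,0,-0.765],[1.1,0,0.1,0,0,0,-0.765],[1.1,0,0.1,0,0,0,-0.765],[0.8,0,0.08,0,0,0,-0.765]],
])

```text
time: 18.2
eef_pos: [0.5641, -0.0649, 0.0071]
tcp_rot: [0.728, 0.684, 0.034, -0.032]
contact_force: [0.6, -0.7, -0.1]
opening: 0.119
finger_force: 0.2
```

```bash
python3 -c "
from h import *
wc();go([.5455,-.3219,.007])"
```

```text
disc 322.0 269.5 71 68 cell [ 0.5669 -0.0433] lane [-0.2574  0.0341] in tool [ 0.0275  0.0015 -0.0606]
t 18.25 tcp [ 0.5639 -0.0641  0.0071] head 86.4 z [ 0.005  0.094 -0.996] open 0.119 F [ 0.4 -0.   0.2]
lane [-0.2775  0.0406] tool shift cm [-25.73  -0.22  -2.43]
```

>>> send_rows([
  [[0.9,0,0.09,0,0,0,-0.765],[1.3,0,0.12,0,0,0,-0.765],[1.3,0,0.12,0,0,0,-0.765],[1.3,0,0.12,0,0,0,-0.765],[1.3,0,0.12,0,0,0,-0.765],[1.3,0,0.12,0,0,0,-0.765],[1.3,0,0.12,0,0,0,-0.765],[1.3,0,0.12,0,0,0,-0.765],[1.2,0,0.11,0,0,0,-0.765],[0.9,0,0.08,0,0,0,-0.765]],
])

```text
time: 19.5
eef_pos: [0.5718, 0.0564, 0.0073]
tcp_rot: [0.728, 0.684, 0.034, -0.032]
contact_force: [0.3, 0.2, -0.2]
opening: 0.119
finger_force: 0.2
```

```bash
python3 -c "
from h import *
wc();go([.5455,-.3219,.007])"
```

```text
disc 322.0 272.0 71 67 cell [0.5746 0.0772] lane [-0.1399  0.0065] in tool [ 0.0267  0.0015 -0.0604]
t 19.55 tcp [0.5717 0.0572 0.0073] head 86.4 z [ 0.005  0.094 -0.996] open 0.118 F [-0.8  0.5 -0.2]
lane [-0.1591  0.0127] tool shift cm [-37.83  -0.23  -3.55]
```

>>> send_rows([
  [[0.6,0,0.06,0,0,0,-0.765],[0.8,0.06,0.08,0,0,-0.0288,-0.765],[0.8,0.06,0.08,0,0,-0.0288,-0.765],[0.8,0.06,0.08,0,0,-0.0288,-0.765],[0.8,0.06,0.08,0,0,-0.0288,-0.765],[0.7,0.06,0.07,0,0,-0.0288,-0.765],[0.7,0.06,0.07,0,0,-0.0288,-0.765],[0.6,0.06,0.06,0,0,-0.0288,-0.765],[0.6,0.06,0.06,0,0,-0.0288,-0.765],[0,0,0,0,0,0,-0.765]],
])

```text
time: 20.8
eef_pos: [0.5751, 0.1205, 0.0069]
tcp_rot: [0.645, 0.763, 0.038, -0.028]
contact_force: [0.4, -0.0, 0.3]
opening: 0.119
finger_force: 0.0
```

```bash
python3 -c "
from h import *
wc();go([.5455,-.3219,.007]);snap('wrist','w3')"
```

```text
disc 326.0 275.0 67 63 cell [0.5729 0.1403] lane [-0.0774 -0.0023] in tool [ 0.0256  0.0024 -0.061 ]
t 20.85 tcp [0.575  0.1202 0.0069] head 99.6 z [ 0.005  0.094 -0.996] open 0.119 F [ 0.  -0.6  0.3]
lane [-0.0975 -0.0011] tool shift cm [-42.91 -10.22  -4.18]
```

View pics/w3.png

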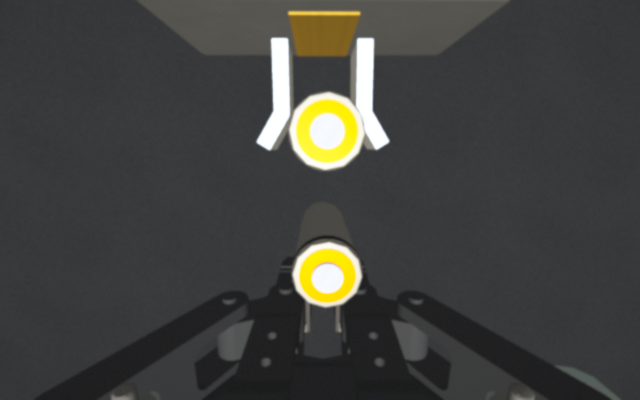

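Both cells are upright: A stands in the mouth at (327,131), and B is nested at (327,275), directly behind it on the lane line.

>>> send_rows([
  [[0.5,0,0.05,0,0,0,-0.765],[0.6,0,0.06,0,0,0,-0.765],[0.4,0,0.04,0,0,0,-0.765],[0.3,0,0.03,0,0,0,-0.765],[0.4,0,0.04,0,0,0,-0.765],[0.4,0,0.04,0,0,0,-0.765],[0.4,0,0.04,0,0,0,-0.765],[0.4,0,0.04,0,0,0,-0.765],[0.4,0,0.04,0,0,0,-0.765],[0,0,0,0,0,0,-0.765]],
])

```text
time: 22.15
eef_pos: [0.5688, 0.158, 0.0067]
tcp_rot: [0.645, 0.763, 0.038, -0.028]
contact_force: [0.1, -0.8, 0.5]
opening: 0.118
finger_force: 0.0
```

```bash
python3 -c "
from h import *
wc();go([.5455,-.3219,.007])"
```

```text
disc 326.5 275.5 66 62 cell [0.5667 0.1779] lane [-0.0393 -0.0025] in tool [ 0.0256  0.0026 -0.0612]
t 22.2 tcp [0.5688 0.1579 0.0066] head 99.6 z [ 0.005  0.094 -0.996] open 0.115 F [-0.2 -0.3 -0.4]
lane [-0.0593 -0.0012] tool shift cm [-46.72 -10.22  -4.56]
```

>>> send_rows([
  [[0.2,0,0.02,0,0,0,-0.765],[0.2,0,0.02,0,0,0,-0.765],[0.2,0,0.02,0,0,0,-0.765],[0.1,0,0.01,0,0,0,-0.765],[0,0,0,0,0,0,-0.765]],
])

```text
time: 22.82
eef_pos: [0.5677, 0.1647, 0.0066]
tcp_rot: [0.645, 0.763, 0.038, -0.028]
contact_force: [-0.6, -0.4, 0.4]
opening: 0.118
finger_force: 0.2
```

```bash
python3 -c "
from h import *
wc();go([.5455,-.3219,.007]);snap('wrist','w4')"
```

```text
disc 325.5 276.0 66 61 cell [0.5654 0.1844] lane [-0.0327 -0.0022] in tool [ 0.0255  0.0023 -0.0613]
t 22.88 tcp [0.5677 0.1647 0.0066] head 99.6 z [ 0.006  0.094 -0.996] open 0.119 F [ 0.2 -0.2 -0.4]
lane [-0.0525 -0.0013] tool shift cm [-47.4  -10.22  -4.62]
```

View pics/w4.png

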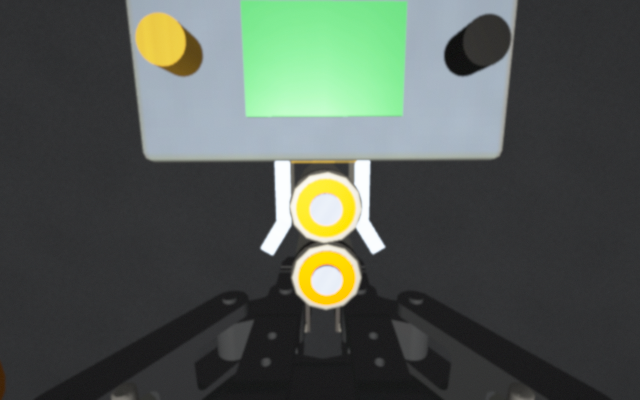

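The wrist view shows A inside the rails at (326,208), B touching it at (327,276), and the face's top edge at row 159.

```bash
python3 -c "
from h import *
print(wray(320,159,.06),'A',wray(326,207.5,.07),'B',wray(326.5,276,.07),'rails',wray(265,252,.025),wray(380,250,.025))"
```

```text
[ 0.0005 -0.0009] A [-0.0125 -0.0024] B [-0.0328 -0.0025] rails [-0.0408  0.0227] [-0.0404 -0.0275]
```

>>> send_rows([
  [[0.08,0,0.01,0,0,0,-0.765],[0.07,0,0.01,0,0,0,-0.765],[0,0,0,0,0,0,-0.765]],
])

```text
time: 23.3
eef_pos: [0.5675, 0.1661, 0.0066]
tcp_rot: [0.645, 0.763, 0.038, -0.028]
contact_force: [-0.6, 0.1, 0.1]
opening: 0.114
finger_force: 0.3
```

```bash
python3 -c "
from h import *
wc();go([.5455,-.3219,.007])"
```

```text
disc 326.0 276.5 65 62 cell [0.5654 0.1856] lane [-0.0314 -0.0025] in tool [ 0.0254  0.0024 -0.0613]
t 23.35 tcp [0.5675 0.1661 0.0066] head 99.6 z [ 0.006  0.094 -0.996] open 0.119 F [-0.1 -1.6  0.1]
lane [-0.0511 -0.0013] tool shift cm [-47.54 -10.22  -4.63]
```

>>> send_rows([
  [[0.06,0,0.01,0,0,0,-0.765],[0,0,0,0,0,0,-0.765],[-0.5,0,-0.05,0,0,0,-0.765],[-2,0,-0.2,0,0,0,-0.765],[-3,0,-0.3,0,0,0,-0.765],[0,0,-2,0,0,0,-0.765],[0,0,-5,0,0,0,-0.765],[-2,0,-4,0,0,0,-0.765],[-5,0,0,0,0,0,-0.765],[0,0,0,0,0,0,-0.765]],
])

```text
time: 24.6
eef_pos: [0.5886, 0.0305, 0.112]
tcp_rot: [0.646, 0.762, 0.038, -0.027]
contact_force: [0.2, 0.0, 0.2]
opening: 0.119
finger_force: 0.0
```

```bash
python3 -c "
from h import *
go([.5455,-.3219,.007]);cells();s,c=snap('top','top2')
snap('wrist','w5')
a=cv2.imread('pics/w5.png');b=cv2.imread('pics/top2.png')
cv2.imwrite('pics/f.png',cv2.resize(np.hstack([a,b]),(800,250)))"
```

```text
t 24.6 tcp [0.5886 0.0305 0.112 ] head 99.4 z [ 0.009  0.093 -0.996] open 0.119 F [0.2 0.  0.2]
lane [-0.1883  0.0005] tool shift cm [-34.87 -10.19   7.14]
top 2740 [0.6101 0.0124] lane [-0.2097 -0.0177]
top 108 [0.5595 0.1936] lane [-0.0226  0.002 ]
top 1839 [0.4813 0.041 ] lane [-0.16    0.1045]
top 13 [0.5133 0.2374] lane [0.0283 0.0402]
top 63 [ 0.4956 -0.1573] lane [-0.3579  0.1235]
side 18 [0.5117 0.2401] lane [0.0312 0.0414]
side 51 [0.5585 0.185 ] lane [-0.0309  0.0044]
side 16 [0.5254 0.1615] lane [-0.0486  0.0409]
side 80 [ 0.3679 -0.0196] lane [-0.2008  0.2265]
side 57 [ 0.4729 -0.2046] lane [-0.4008  0.1537]
```

View pics/f.png

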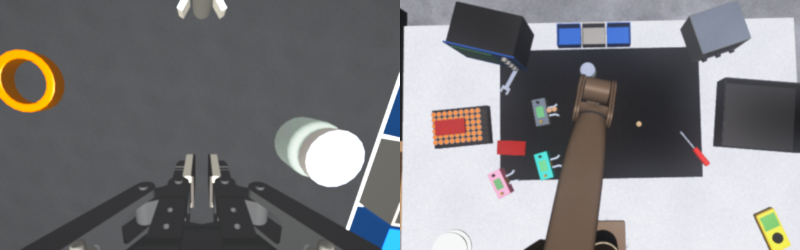

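Both cells stand in the lane, at about (550,108) in the combined picture. Their midpoint is 22 mm from the plate, and B's axis is at about -31 mm. The bystanders in view have not moved, and the robot is clear.

```bash
python3 -c "
from h import *
print(ctrl.sign_off())"
```

```text
the job is handed in; nothing more can be done
None
```

I pushed both tall cells upright into the tester's lane, one against the contact plate and the other right behind it, and handed the job in at about 25 s with the arm clear; the judge's result was not shown.

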